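# Lock the chute gate shut with its R-clip

### The job

Lock the chute's gate shut for the night: throw the gate lever all the way down so that its slotted eye sits round the cross-drilled pin on the flange, then take the R-clip off the board and push its straight leg through the pin's hole, above the lever, until the bow springs over the pin. The pin may have turned a little in its bore, so look or feel for where its hole points. Either face of the clip may be up. Leave the hook, the divider and the slates lying where they are.

Things in the scene. Friction and masses are not known exactly. Their poses are not given: they have to be found in the camera images.
- clip: R-clip of bright 5 mm spring wire, 107 mm long, 21 mm wide at the head, lying flat. Origin: on the straight leg's centreline, 2.5 mm above the wood, where the rigid U-bend head begins. x runs along the straight leg to its round tip 96.5 mm away, y towards the bowed leg, z the clip's face. Head: rigid parallel sides x 0 to 14 mm, outer faces at y -2.5 and +18.5 mm; bend to x -10.5.
- clip_seat (a point): point on the straight leg's centreline, 62 mm from the clip's origin, facing the middle of the bow; it lies on the pin's axis when the clip is home. Axes as clip.
- clip_bow (a joint): opening of the clip's sprung bowed leg, rad: 0 closed (as it lies, and again when sprung over the pin); about 0.09 while its pinch rides over the pin's 20 mm. Springs shut. Pushing home takes 8 to 24 N along the leg (a light grip slips), felt from about 26 mm to 8 mm short of the seat; then it falls away as the bow snaps over.
- pin_hole (a point): middle of the cross hole in the 20 mm steel pin on the chute's robot-side flange. Axes: z = the pin's axis, leaning 30 deg from vertical down the chute; y up the chute; x across. The hole (6.5 mm, edges just broken) lies square to z, but the pin turns stiffly in its bore: the hole may point up to 0.6 rad either side of y, unreported; a saw cut on top runs along it. Pin ends 11 mm above.
- gate_hinge (a point): where the gate's cross shaft carries the hand lever: 130 mm up the chute from the pin and 13 mm below the hole's level along the pin's axis; hub radius 10 mm. Axes as pin_hole (x is the shaft). The lever swings about x in the plane of the pin.
- gate (a joint): gate lever angle, rad: 0 shut (lever down along the flange, its top face 10 mm below the hole, its slotted eye round the pin, resting on the pin's collar, flap hanging across the trough), grows to 1.0 as the lever is raised, opening the flap. Starts 0.45 to 0.8. Stiff: stays where left; takes about 2 to 3 N at the grip to move.
- lever_grip (a point): middle of the lever's round wooden grip on its upper side: 200 mm from the shaft along the lever, 10.5 mm above the lever's mid-plane; the grip is 21 mm thick and 48 mm long. The lever is a flat steel bar 22 mm wide, 6 mm thick, with a 41 mm wide slotted eye at 130 mm. Axes turn with the lever: y towards the shaft, z its upper side.
- bench: fixed sloping board of weathered chestnut, 440 x 440 mm, with the chute at its low edge. Origin: middle of the low edge on the top face. x along that edge, y up the slope (8 deg), z out of the wood. 18 mm high fences at both sides and the back; 16 mm toe battens beside the chute's mouth; a steel slater's stake 60 mm high stands near its far side (x about 192 mm).
- chute: fixed galvanized trough, 164 mm wide, 300 mm long, falling 30 deg, ending over an enamel bowl. Origin: middle of its upper end on the floor; axes as pin_hole (x across, y up the chute, z out of it). Walls 45 mm high; 43 mm wide flat flanges at their tops. The shaft crosses 12 mm above the flanges. The lever and pin stand on the robot-side flange (x -100 mm), the pin 185 mm down the chute.
- hook: bystander: tarnished copper slate hook of 4.4 mm wire, 100 mm long, lying on the board. Origin in the middle of its shank.
- divider: bystander: brass spring divider, 150 mm long, lying on the board, points along its x. Origin near its spring.
- slate_a: bystander: cracked slate 190 x 120 x 8 mm, lying on the board. Origin under its middle.
- slate_b: bystander: cracked slate 150 x 110 x 8 mm, lying on the board. Origin under its middle.
Things that resemble listed ones, but are neither listed nor needed, are in the scene too. What is shaped like the clip but red is not meant.

How it is judged:
On the way, in this order (a step that is already met when the one before it is completed fails the run):
1. the gate lever is fully down round the pin (value of joint gate below 0.05 rad), for 0.2 s.
2. the clip's leg is through the pin and its bow has sprung over (value of joint each of gate, clip_bow below 0.05 rad and distance between clip_seat and pin_hole below 0.006 m and angle between the x axis of clip and the z axis of pin_hole, either way round above 1.31 rad), for 0.2 s.
At the end, for the whole second after the job is handed in: The gate lever is fully down (within 0.05 rad). The clip's seat point is within 6 mm of the middle of the pin's hole, its straight leg is square to the pin within 15 degrees, its bow is closed again (below 0.05 rad) and it is at rest (all of step 2 and linear speed of clip below 0.02 m/s); the robot touches nothing.
It fails at once if the hook is moved more than 20 mm (distance of hook from where it was at the start of the episode above 0.02 m).
It fails at once if the divider is moved more than 20 mm (distance of divider from where it was at the start of the episode above 0.02 m).
It fails at once if the slate a is moved more than 20 mm (distance of slate_a from where it was at the start of the episode above 0.02 m).
It fails at once if the slate b is moved more than 20 mm (distance of slate_b from where it was at the start of the episode above 0.02 m).
It also fails if it takes over 64 s, if anything falls off the work surface, if the arm or the gripper's body presses on something with over 40 N, if the wrist force passes 120 N, or if a joint passes its speed limit or range.

### The arm

A 7-joint arm with a two-finger parallel gripper is mounted at the origin on the work surface. World frame = base frame: x ahead of the robot, y to its left, z up, the work surface at z = 0. Lengths are in m, angles in rad, forces in N, time in s.
With the tool pointing down it reaches from about 0.4 to 0.9 m from the base axis. Payload 5.5 kg.
Tool frame: the origin (TCP) lies midway between the tips of the shut fingers; the grasp point (between the pads) lies 19 mm behind it; z points along the fingers, y is the line along which they close (so a half turn about z gives the same grasp; the last joint's range is limited). The gripper opens to 85 mm and grips with 20 to 120 N. Pads are 22 mm wide; open, the fingers measure 114 mm over their backs; the gripper's body (76 mm by 85 mm) begins 54 mm behind the grasp point. The pads swing forward as they close: fully open they stand 13 mm farther back than shut.
Start: joints at [1.524, 0.501, -0.427, 1.55, 0.221, 1.138, -0.21], TCP at [0.198, -0.619, 0.231] pointing down, gripper open.
Joint ranges: [-2.88, 2.88], [-0.31, 2.03], [-1.54, 1.56], [0.2, 2.42], [-1.41, 4.55], [0.19, 2.02], [-2.57, 2.57]. Speed limits (rad/s): [2.57, 2.57, 3.14, 3.14, 3.14, 3.14, 3.14].

### API

Orientations are given as a 3x3 rotation matrix whose columns are the frame's x, y, z axes.
In Python, from plant import sensors, vision, robot gives the robot as it stands.
- The arm moves only by the shell command python3 -m jog 'ROWS' [OPENING] [FORCE]. ROWS is JSON, a list of rows, each a list of 2 entries, a list of its own where there are three numbers: the shift along the tool's x, y, z scaled (see below), then the turn, a rotation vector about the tool's x, y, z scaled (see below). A call has 1 to 10 rows; each row is the pose to reach, as a shift and turn from the pose commanded when the call began, along the tool's axes at that moment; what a row does not reach only later rows make up. The controller multiplies each number of a shift by 50 cm and each number of a turn by 90 degrees. A row lasts 1/8 s, in which the tool goes at most 62.5 mm and 10.7 degrees, less where a joint would pass 70% of its speed; a pose out of reach is approached as far as the arm can. A call with a number of a shift or a turn outside -1 to 1 is refused whole. A call with a gripper value outside its range is refused whole. OPENING is the opening, from 0 (shut) to 1 (fully open), set as the call begins (- or left out, the last holds). The fingers move at their own pace and stop on an object; FORCE is the grip in N (left out, the last holds). Time passes only in rows, so rows that repeat a pose let the fingers close. It gives the time, the measured TCP pose, the force, the opening and the grip force at its end, in the units of the state.
- sensors.observe(): the state, without advancing time (a new reading comes with each control period).
- vision.read_camera(name): name is "side" or "top" or "wrist"; returns a dict with "color" (480x640x3 uint8, red, green, blue), "camera_matrix" (3x3 intrinsics, pixels), "k1" (the pictures are not rectified: a ray, as slopes to the right and down, at radius r is drawn at 1 + k1 r^2 times it, then the intrinsics apply), "xyz" and "rotation" of the camera in the world; the wrist camera has in their place "hand_eye" (4x4, takes a point from camera to tool coordinates, whose origin is the TCP and whose axes are the flange's). Camera axes: x right, y down, z forward; pixel columns grow to the right and rows downward; lengths in m; the calibration is good to about 2 mm. A picture is of the moment at which its call begins: read the wrist's pose just before it. There is no depth.
- robot.hand_in(): hands the job in; it is judged then, once.
The state is a dict: "clock": time; "joint_pos": joint angles; "qvel": joint speeds; "tau": joint torques, N m; "tool_pos": TCP position; "ee_rot": TCP orientation; "force": force on the tool from outside, world axes, zero at the start; "moment": the same for the moment, N m; "opening": finger opening in m; "grip_force": force on a finger pad.
Only numpy, scipy, OpenCV 4.12 (cv2) and the standard library are available. Lean on these libraries where they do the work, as an engineer would, in place of code of your own. Each camera call takes 0.05 s, during which the arm holds its last target. There are 200 camera calls.

## Working session

There is one attempt and no reset: what is moved stays moved. The work goes in short steps, Python scripts to look and compute and a shell command to move; the robot and the scene stay as the last step left them, time stands still between calls to the robot, and variables do not carry over. Pictures are saved under pics/ and viewed, at most 10 in all, crops included, and the job is handed in when it is done.

```bash
mkdir -p pics; ls; cat > h.py <<'E'
import numpy as np, cv2, json
from plant import sensors, vision, robot
def grab(name):
    s=sensors.observe(); c=vision.read_camera(name)
    if name=="wrist":
        H=np.array(c["hand_eye"]); R=np.array(s["ee_rot"]); p=np.array(s["tool_pos"])
        c["rotation"]=R@H[:3,:3]; c["xyz"]=p+R@H[:3,3]
    c={k:(np.array(v) if k!="k1" else v) for k,v in c.items()}
    return c
def ray(c,u,v):
    K=c["camera_matrix"];k=c["k1"]
    d=np.array([(u-K[0,2])/K[0,0],(v-K[1,2])/K[1,1]]);x=d.copy()
    for _ in range(20): x=d/(1+k*(x@x))
    r=c["rotation"]@np.array([x[0],x[1],1]); return c["xyz"],r/np.linalg.norm(r)
def proj(c,P):
    q=c["rotation"].T@(np.array(P)-c["xyz"]); x=q[:2]/q[2]; x=x*(1+c["k1"]*(x@x)); K=c["camera_matrix"]
    return np.array([K[0,0]*x[0]+K[0,2],K[1,1]*x[1]+K[1,2]])
def plane(c,u,v,p0,n):
    o,d=ray(c,u,v); return o+d*((np.array(p0)-o)@n)/(d@n)
def tri(*rs):
    A=sum(np.eye(3)-np.outer(d,d) for o,d in rs); b=sum((np.eye(3)-np.outer(d,d))@o for o,d in rs)
    p=np.linalg.solve(A,b); return p,[np.linalg.norm((np.eye(3)-np.outer(d,d))@(p-o)) for o,d in rs]
def save(c,fn): cv2.imwrite("pics/"+fn,cv2.cvtColor(c["color"],cv2.COLOR_RGB2BGR))
E
python3 - <<'E'
from h import *
import pickle
for n in("side","top","wrist"):
    c=grab(n); save(c,n+"0.png"); pickle.dump(c,open(n+"0.pkl","wb")); print(n,c["xyz"],c["rotation"].round(3).tolist(),c["camera_matrix"].tolist(),c["k1"])
s=sensors.observe();print(s["force"],s["ee_rot"],s["clock"],s["opening"])
E
```

```text
pics
side [0.01342827 0.79111536 0.63677381] [[-0.712, -0.349, 0.609], [-0.702, 0.333, -0.629], [0.017, -0.876, -0.483]] [[448.0767715092839, 0.0, 328.103713683672], [0.0, 448.0767715092839, 236.8059715580693], [0.0, 0.0, 1.0]] -0.0814554163893427
top [0.3411271  0.17742188 1.54044665] [[0.012, -0.985, 0.17], [-1.0, -0.013, -0.004], [0.006, -0.17, -0.985]] [[509.2053606559215, 0.0, 310.8691857410616], [0.0, 509.2053606559215, 231.76308459358853], [0.0, 0.0, 1.0]] -0.005551560551189795
wrist [ 0.27169828 -0.59545657  0.37290292] [[0.306, -0.907, -0.288], [-0.952, -0.292, -0.09], [-0.002, 0.302, -0.953]] [[351.69911133784643, 0.0, 322.3393994421708], [0.0, 351.69911133784643, 242.18361448927004], [0.0, 0.0, 1.0]] 0.016052229684146945
[ 0.35614428 -0.85174952 -0.88961305] [[ 9.52386050e-01  3.04894506e-01 -3.89845754e-04]
 [ 3.04894746e-01 -9.52384936e-01  1.45835736e-03]
 [ 7.33619229e-05 -1.50778113e-03 -9.99998861e-01]] 0.15 0.08532472589501693
```

View pics/side0.png

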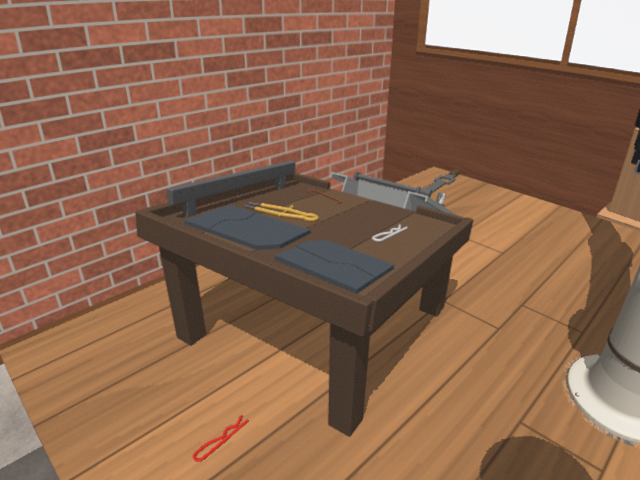

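View pics/top0.png

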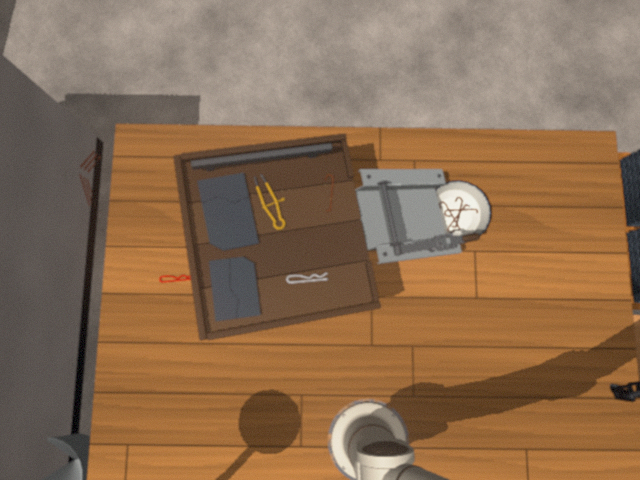

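The side view shows the bench with the clip at about (390,232) and the chute and lever at about (435,183). The top view shows the bright clip at (307,278) with its head to the left, the lever near (430,245), and the red decoy at (175,278). I'll zoom in on these next.

```bash
python3 - <<'E'
from h import *
t=cv2.imread("pics/top0.png"); s=cv2.imread("pics/side0.png")
a=cv2.resize(t[150:300,270:470],None,fx=4,fy=4,interpolation=cv2.INTER_CUBIC)
b=cv2.resize(s[155:265,320:480],None,fx=5,fy=5,interpolation=cv2.INTER_CUBIC)
cv2.imwrite("pics/za.png",a);cv2.imwrite("pics/zb.png",b)
E
```

```text
(no output)
```

View pics/za.png

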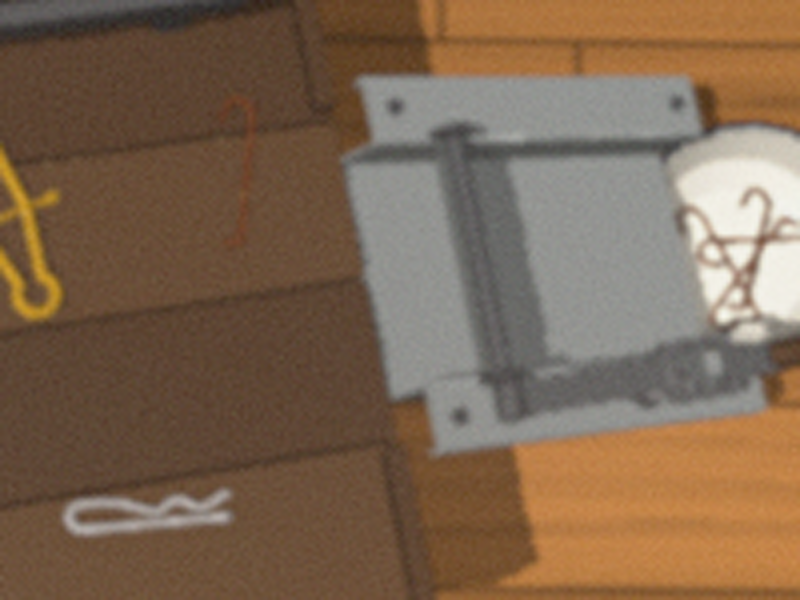

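View pics/zb.png

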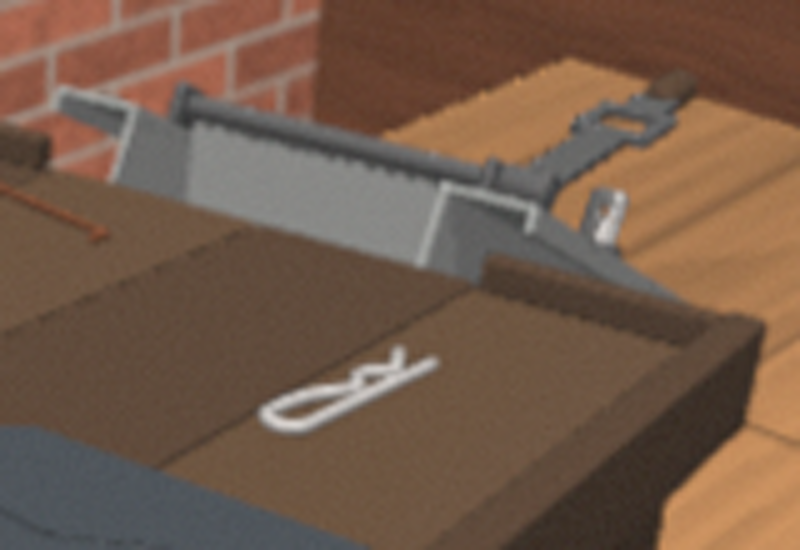

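Zoomed, the clip's straight leg is on the robot's side with its head up the slope. The lever is raised with its eye at zb (625,120) and grip at (668,88), and the pin at zb (605,215) is lit with its hole just visible. Next I'll triangulate.

```bash
cat > m1.py <<'E'
from h import *
import pickle
T=pickle.load(open("top0.pkl","rb"));S=pickle.load(open("side0.pkl","rb"))
A=lambda x,y:ray(T,270+x/4-.4,150+y/4-.4)
B=lambda x,y:ray(S,320+x/5-.4,155+y/5-.4)
P={}
for n,a,b in [("cliphead",(66,517),(262,412)),("cliptip",(231,517),(437,362)),("bowtip",(229,492),(400,349)),
 ("fl_out",(435,452),(535,212)),("fl_in",(428,380),(443,185)),("ffl_in",(372,145),(135,105)),("ffl_out",(358,78),(58,92)),("hub",(511,412),(548,192)),("farhub",(455,128),(183,100)),("eyeC",(712,360),(625,120)),("hooktip",(234,243),(97,235)),("plank/low",(385,442),(487,290))]:
    p,e=tri(A(*a),B(*b)); P[n]=p; print(n,p.round(4),np.round(e,4))
E
python3 m1.py
```

```text
cliphead [0.4426 0.2342 0.253 ] [0.001 0.001]
cliptip [0.4434 0.1281 0.235 ] [0.0013 0.0013]
bowtip [0.4597 0.1297 0.2351] [0.001 0.001]
fl_out [ 0.4856 -0.0015  0.2463] [0.0013 0.0013]
fl_in [0.532  0.0024 0.2457] [0.0014 0.0014]
ffl_in [0.6866 0.038  0.2492] [0.0012 0.0012]
ffl_out [0.7321 0.0458 0.2455] [0.0024 0.0024]
hub [ 0.5126 -0.0536  0.2322] [0.0027 0.0027]
farhub [ 0.7041 -0.0186  0.232 ] [0.0006 0.0006]
eyeC [ 0.5511 -0.188   0.2208] [0.0018 0.0018]
hooktip [0.625  0.1276 0.229 ] [0.0003 0.0003]
plank/low [0.4923 0.0253 0.2156] [0.0047 0.0047]
```

```bash
cat > geo.py <<'E'
from h import *
from scipy.spatial.transform import Rotation as Ro
def chute(yaw,mid):  # mid: middle of flange tops' upper end
    x=np.array([np.cos(yaw),np.sin(yaw),0]); h=np.array([-np.sin(yaw),np.cos(yaw),0])
    y=h*np.cos(np.pi/6)+np.array([0,0,.5]); z=np.cross(x,y); R=np.stack([x,y,z],1)
    return R,np.array(mid)-.045*z
C=[np.radians(11),[0.6088,0.0222,0.2459]]
try: C=json.load(open("chute.json"))
except Exception: pass
Rc,Oc=chute(*C)
W=lambda x,y,z:Oc+Rc@np.array([x,y,z])/1000
PIN=W(-100,-185,70); HIN=W(-100,-55,57)
Rtool=np.stack([Rc[:,1],Rc[:,0],-Rc[:,2]],1)
def go(p,R=None):
    s=sensors.observe(); R0=np.array(s["ee_rot"]); p0=np.array(s["tool_pos"])
    sh=R0.T@(np.array(p)-p0)/.5; tu=np.zeros(3) if R is None else Ro.from_matrix(R0.T@R).as_rotvec()/(np.pi/2)
    print("row",[sh.round(4).tolist(),tu.round(4).tolist()],"dist",np.linalg.norm(sh)*.5,"deg",np.linalg.norm(tu)*90)
def lev(g,r,h): return HIN+Rc@np.array([0,-r*np.cos(g)+h*-np.sin(g)*-1*-1,r*np.sin(g)+h*np.cos(g)])/1000
E
python3 - <<'E'
from geo import *
import pickle
T=pickle.load(open("top0.pkl","rb"));S=pickle.load(open("side0.pkl","rb"))
print(PIN,HIN,Rc.round(3).tolist())
for n,p in [("pinhole",PIN),("pintop",W(-100,-185,81)),("hub",HIN),("ffl low",W(125,-300,45)),("fl low",W(-125,-300,45))]:
    a=proj(T,p);b=proj(S,p);print(n,((a+.4-[270,150])*4).round(),((b+.4-[320,155])*5).round())
for g in(.4,.5,.6,.7,.8):
    p=lev(g,200,10.5);a=proj(T,p);b=proj(S,p);print("grip",g,p.round(3),((a+.4-[270,150])*4).round(),((b+.4-[320,155])*5).round())
g=.6;go(lev(g,200,10.5)+Rc[:,2]*.14,Rtool)
E
```

```text
[ 0.5435928  -0.16642234  0.17505064] [ 0.52087063 -0.04952694  0.2287923 ] [[0.982, -0.165, 0.095], [0.191, 0.85, -0.491], [0.0, 0.5, 0.866]]
pinhole [664. 383.] [600. 217.]
pintop [675. 380.] [606. 197.]
hub [506. 404.] [521. 195.]
ffl low [685.  80.] [284. 200.]
fl low [763. 412.] [680. 307.]
grip 0.4 [ 0.56  -0.253  0.21 ] [806. 352.] [668. 103.]
grip 0.5 [ 0.561 -0.255  0.23 ] [818. 347.] [674.  69.]
grip 0.6 [ 0.561 -0.255  0.249] [828. 342.] [679.  35.]
grip 0.7 [ 0.56  -0.252  0.267] [834. 338.] [683.   2.]
grip 0.8 [ 0.56  -0.248  0.286] [837. 334.] [686. -30.]
row [[0.8965, -0.3335, -0.2782], [0.241, 0.2713, -0.9023]] dist 0.4980508634489375 deg 87.52975627787771
```

```bash
sed -i 's/h\*-np.sin(g)\*-1\*-1/h*np.sin(g)/' geo.py
python3 -m jog '[[[0.45,-0.17,-0.20],[0.12,0.13,-0.45]],[[0.45,-0.17,-0.20],[0.12,0.13,-0.45]],[[0.45,-0.17,-0.20],[0.12,0.13,-0.45]],[[0.9,-0.33,-0.28],[0.241,0.2713,-0.9023]],[[0.9,-0.33,-0.28],[0.241,0.2713,-0.9023]],[[0.9,-0.33,-0.28],[0.241,0.2713,-0.9023]],[[0.9,-0.33,-0.28],[0.241,0.2713,-0.9023]],[[0.9,-0.33,-0.28],[0.241,0.2713,-0.9023]],[[0.9,-0.33,-0.28],[0.241,0.2713,-0.9023]],[[0.9,-0.33,-0.28],[0.241,0.2713,-0.9023]]]' 0
python3 - <<'E'
from geo import *
s=sensors.observe();print(s["tool_pos"],s["joint_pos"],Ro.from_matrix(np.array(s["ee_rot"]).T@Rtool).as_rotvec())
c=grab("wrist");import pickle;pickle.dump(c,open("w1.pkl","wb"));save(c,"w1.png");print(c["xyz"],proj(c,PIN))
go(lev(.45,200,10.5)+Rc[:,2]*.05,Rtool);go(lev(-.02,200,20),Rtool)
E
```

```text
clock: 1.4
tool_pos: [0.5767, -0.3244, 0.3701]
ee_rot: [[-0.165, 0.982, -0.097], [0.851, 0.191, 0.49], [0.499, -0.001, -0.866]]
force: [-0.0, -0.7, 0.6]
opening: -0.0001
grip_force: 0.0
[ 0.57668577 -0.32444855  0.37013583] [ 1.0393489   0.81789981 -0.86316135  0.97526837  0.13305306  1.82819725
  0.49321802] [-0.00130103  0.00077856 -0.00026314]
[ 0.57785645 -0.32890956  0.53218911] [320.63119663 164.04821259]
row [[-0.0046, -0.0025, 0.2342], [-0.0002, 0.0012, -0.0017]] dist 0.11710878384188149 deg 0.1863958891132434
row [[-0.0538, -0.0022, 0.4952], [-0.0002, 0.0012, -0.0017]] dist 0.24903563619558708 deg 0.1863958891132434
```

View pics/w1.png

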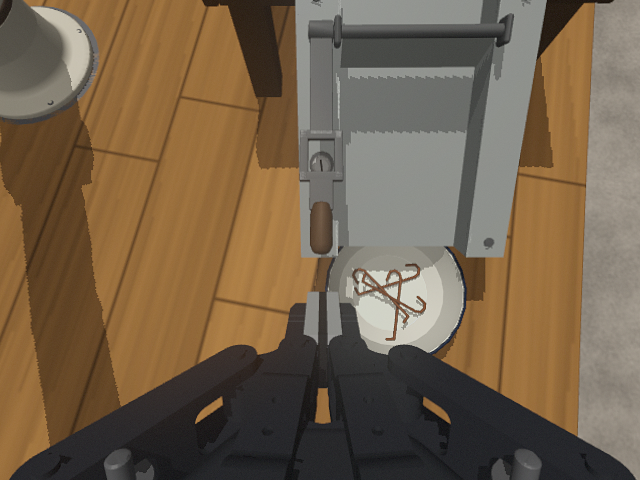

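The wrist view shows the pin through the lever's eye at (320,162). Its saw cut runs nearly along the chute, and the grip is at (321,228). The prediction was (320.6,164), so the model is good. I'll press the lever down next.

```bash

python3 -m jog '[[[-0.01,0,0.12],[0,0,0]],[[-0.01,0,0.23],[0,0,0]],[[-0.02,0,0.29],[0,0,0]],[[-0.025,0,0.34],[0,0,0]],[[-0.03,0,0.39],[0,0,0]],[[-0.04,0,0.43],[0,0,0]],[[-0.045,0,0.46],[0,0,0]],[[-0.05,0,0.48],[0,0,0]],[[-0.05,0,0.49],[0,0,0]],[[-0.05,0,0.49],[0,0,0]]]' 0
python3 - <<'E'
from geo import *
go(lev(0,200,21),Rtool)
E
```

```text
clock: 2.7
tool_pos: [0.5575, -0.2256, 0.1465]
ee_rot: [[-0.166, 0.982, -0.095], [0.85, 0.191, 0.49], [0.499, 0.0, -0.867]]
force: [0.1, 0.4, -0.5]
opening: -0.0
grip_force: 0.0
row [[-0.0063, -0.0047, -0.0047], [0.0001, 0.0006, 0.0003]] dist 0.004607163025082448 deg 0.06197395772275713
```

```bash

python3 -m jog '[[[-0.005,0,0.004],[0,0,0]],[[-0.005,0,0.008],[0,0,0]],[[-0.005,0,0.012],[0,0,0]],[[-0.005,0,0.012],[0,0,0]]]' 0
python3 - <<'E'
from geo import *
c=grab("wrist");save(c,"w2.png");
E
```

```text
clock: 3.2
tool_pos: [0.5579, -0.2256, 0.1409]
ee_rot: [[-0.166, 0.982, -0.093], [0.851, 0.19, 0.489], [0.498, 0.002, -0.867]]
force: [2.0, -0.4, 4.6]
opening: 0.0
grip_force: 2.5
```

View pics/w2.png

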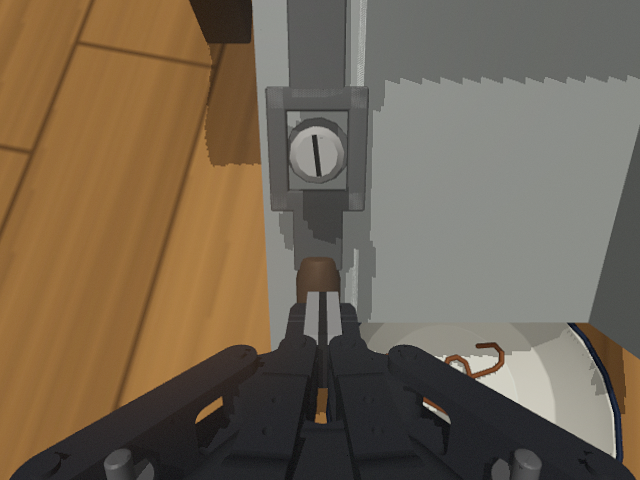

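The lever's eye is now round the pin at (316,151), and the saw cut runs (314,135)→(319,177). The force is only 5 N, so I'll press on until it seats.

```bash

python3 -m jog '[[[0,0,0.004],[0,0,0]],[[0,0,0.008],[0,0,0]],[[0,0,0.008],[0,0,0]]]' 0
python3 -m jog '[[[0,0,0.004],[0,0,0]],[[0,0,0.008],[0,0,0]],[[0,0,0.008],[0,0,0]]]' 0

```

```text
clock: 3.62
tool_pos: [0.558, -0.2254, 0.1405]
ee_rot: [[-0.165, 0.982, -0.091], [0.852, 0.189, 0.488], [0.496, 0.003, -0.868]]
force: [-4.3, -7.6, 21.5]
opening: -0.0001
grip_force: 11.0
clock: 4.0
tool_pos: [0.5581, -0.2253, 0.1402]
ee_rot: [[-0.165, 0.982, -0.09], [0.853, 0.188, 0.486], [0.495, 0.004, -0.869]]
force: [-9.3, -12.3, 38.2]
opening: -0.0001
grip_force: 19.4
```

Seated at 38 N. I'll back off, then take a wrist picture of the pin to measure it.

```bash

python3 -m jog '[[[0.02,0,-0.1],[0,0,0]],[[0.04,0,-0.2],[0,0,0]],[[0.0,0,-0.2],[0,0,0]],[[0.0,0,-0.2],[0,0,0]],[[0.0,0,-0.2],[0,0,0]]]' 0.38
cat > pin.py <<'E'
import sys
from geo import *
c=grab("wrist");fn=sys.argv[1];save(c,fn)
u,v=proj(c,W(-100,-185,81)).round().astype(int)
g=cv2.cvtColor(c["color"],cv2.COLOR_RGB2GRAY); h=45
crop=g[v-h:v+h,u-h:u+h]; Z=cv2.resize(crop,None,fx=6,fy=6,interpolation=cv2.INTER_CUBIC); cv2.imwrite("pics/z"+fn,Z)
print("pred top",u,v,"cam",c["xyz"])
import pickle;pickle.dump(c,open(fn[:-4]+".pkl","wb"))
E
python3 pin.py w3.png
```

```text
clock: 4.62
tool_pos: [0.5649, -0.2691, 0.2182]
ee_rot: [[-0.165, 0.981, -0.098], [0.85, 0.192, 0.491], [0.501, -0.002, -0.865]]
force: [-0.7, 0.1, -0.2]
opening: 0.0323
grip_force: 0.0
pred top 320 144 cam [ 0.56629482 -0.27385564  0.38019839]
```

View pics/zw3.png

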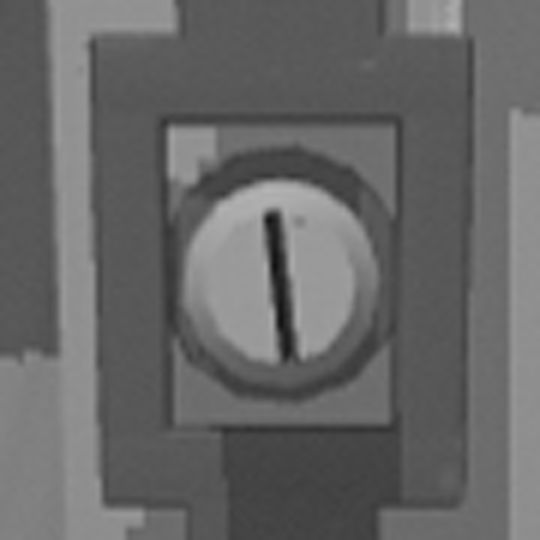

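The pin's top disc is centred near zoom (281,284). The saw cut runs from (273,212) to (290,360), a few degrees off the chute's direction.

```bash

python3 - <<'E'
from geo import *
import pickle
c=pickle.load(open("w3.pkl","rb"));S=pickle.load(open("side0.pkl","rb"));w1=pickle.load(open("w1.pkl","rb"))
px=lambda x,y:(320-45+(x+.5)/6-.5,144-45+(y+.5)/6-.5)
top=W(-100,-185,81)
a,b,m=[plane(c,*px(*q),top,Rc[:,2]) for q in((273.5,212),(290,360),(281.5,284))]
L=lambda p:(Rc.T@(p-Oc)*1000).round(2)
print(L(a),L(b),"mid",L(m),"slot len",np.linalg.norm(a-b)*1000)
d=Rc.T@(a-b);print("hole angle from y (towards +x)",np.arctan2(d[0],d[1]))
g=cv2.cvtColor(w1["color"],cv2.COLOR_RGB2GRAY)[140:185,295:345]
t=(g>150).astype(np.uint8);n,l,st,ce=cv2.connectedComponentsWithStats(t);print(st.tolist(),(ce+[295,140]).tolist())
p,e=tri(ray(c,*px(281,283)),ray(S,320+610/5-.4,155+192/5-.4));print("tri w/side",L(p),e)
# yaw check: flange/lever edges: lever eye outline left/right edges in zoom
for q in((93,35),(103,500),(472,35),(465,500)): print(q,L(plane(c,*px(*q),W(-100,-185,60),Rc[:,2])))
E
```

```text
[-100.19 -178.98   81.  ] [ -98.52 -193.42   81.  ] mid [ -99.39 -185.93   81.  ] slot len 14.532200713551546
hole angle from y (towards +x) -0.11499446857213982
[[0, 0, 50, 45, 2243], [14, 2, 1, 1, 1], [18, 19, 3, 4, 6]] [[319.51850200624165, 162.01203744984394], [309.0, 142.0], [314.3333333333333, 160.83333333333334]]
tri w/side [-100.18 -185.95   83.87] [np.float64(0.0007844725793777395), np.float64(0.0007844725793776289)]
(93, 35) [-119.68 -161.09   60.  ]
(103, 500) [-119.91 -210.53   60.  ]
(472, 35) [ -79.11 -161.08   60.  ]
(465, 500) [ -78.54 -210.5    60.  ]
```

```bash

python3 - <<'E'
from geo import *
go(W(-99.4,-185.9,101),Rtool);go(W(-99.4,-185.9,79),Rtool)
c=grab("wrist");g=cv2.GaussianBlur(cv2.cvtColor(c["color"],cv2.COLOR_RGB2GRAY),(0,0),1).astype(float)
for y in(-166,-175,-195,-206):  # eye outer edges per station
    r=[]
    for x0 in(-120,-79):
        xs=np.arange(x0-5,x0+5,.1); q=np.array([proj(c,W(x,y,60)) for x in xs]).astype(np.float32)
        val=cv2.remap(g.astype(np.float32),q[:,:1],q[:,1:],cv2.INTER_LINEAR).ravel(); r.append(xs[np.argmax(abs(np.gradient(val)))])
    print(y,r,r[1]-r[0])
E
```

```text
row [[0.1359, -0.0017, 0.1181], [-0.0013, -0.0006, 0.0002]] dist 0.0900184586653101 deg 0.13466862098887594
row [[0.1358, -0.0016, 0.1621], [-0.0013, -0.0006, 0.0002]] dist 0.1057450701474439 deg 0.13466862098887594
-166 [np.float64(-124.70000000000002), np.float64(-78.7000000000003)] 45.999999999999716
-175 [np.float64(-120.40000000000026), np.float64(-74.50000000000054)] 45.89999999999972
-195 [np.float64(-120.10000000000028), np.float64(-78.40000000000032)] 41.69999999999996
-206 [np.float64(-120.40000000000026), np.float64(-74.20000000000056)] 46.199999999999704
```

```bash

python3 -m jog '[[[0.07,0,0.0],[0,0,0]],[[0.136,0,0.06],[0,0,0]],[[0.136,-0.0017,0.118],[0,0,0]],[[0.136,-0.0017,0.14],[0,0,0]],[[0.136,-0.0017,0.155],[0,0,0]],[[0.136,-0.0017,0.162],[0,0,0]],[[0.136,-0.0017,0.162],[0,0,0]]]' 0
python3 - <<'E'
from geo import *
s=sensors.observe();print((Rc.T@(np.array(s["tool_pos"])-Oc)*1000).round(2),s["force"])
E
```

```text
clock: 5.6
tool_pos: [0.5466, -0.1751, 0.1865]
ee_rot: [[-0.164, 0.982, -0.094], [0.852, 0.189, 0.489], [0.498, 0.001, -0.867]]
force: [-5.4, -5.0, 17.5]
opening: -0.0001
grip_force: 8.6
[ -98.73 -187.13   84.49] [-5.44862671 -5.02607397 17.49608158]
```

```bash

python3 -m jog '[[[0,0,-0.02],[0,0,0]],[[0,0,-0.04],[0,0,0]],[[0,0,-0.04],[0,0,0]],[[0,0,-0.04],[0,0,0]],[[0,0,-0.02],[0,0,0]],[[0,0,0],[0,0,0]],[[0,0,0.006],[0,0,0]],[[0,0,0.006],[0,0,0]]]' 0.47 20
python3 -m jog '[[[0,0,0],[0,0,0]],[[0,0,0],[0,0,0]],[[0,0,0],[0,0,0]],[[0,0,0],[0,0,0]]]' 0 20
cat > st.py <<'E'
from geo import *
s=sensors.observe();print("TCP chute",(Rc.T@(np.array(s["tool_pos"])-Oc)*1000).round(2),"F tool",(np.array(s["ee_rot"]).T@s["force"]).round(2),"M tool",(np.array(s["ee_rot"]).T@s["moment"]).round(2),"rot",(Ro.from_matrix(Rtool.T@np.array(s["ee_rot"])).as_rotvec()).round(4),"op",round(s["opening"]*1000,2),"grip",s["grip_force"],"clk",s["clock"],"q",s["joint_pos"].round(2) if hasattr(s["joint_pos"],"round") else s["joint_pos"])
E
python3 st.py
```

```text
clock: 6.6
tool_pos: [0.5456, -0.1711, 0.1805]
ee_rot: [[-0.166, 0.982, -0.096], [0.851, 0.191, 0.49], [0.499, -0.0, -0.866]]
force: [0.1, -1.4, -1.0]
opening: 0.0402
grip_force: 0.0
clock: 7.1
tool_pos: [0.5454, -0.1718, 0.1812]
ee_rot: [[-0.165, 0.982, -0.096], [0.851, 0.191, 0.489], [0.498, -0.001, -0.867]]
force: [-4.2, -2.0, 4.4]
opening: 0.0181
grip_force: 19.7
TCP chute [ -99.23 -186.84   78.12] F tool [ 1.19 -4.5  -4.44] M tool [ 1.08 -0.25  0.02] rot [ 0.0006 -0.0018  0.0003] op 18.12 grip 19.738068112637848 clk 7.1 q [ 1.07  0.79 -0.89  1.55  0.13  1.3   0.42]
```

```bash
python3 - <<'E'
from geo import *
m=np.array(C[1])+Rc@np.array([.7,-.9,3.5])/1000
json.dump([C[0],m.tolist()],open("chute.json","w"))
E
cat >> geo.py <<'E'
c8,s8=np.cos(np.radians(8)),np.sin(np.radians(8)); X=Rc[:,0]; Hh=np.array([-X[1],X[0],0]); NB=np.array([0,0,c8])-Hh*s8
def Rboard(az): # tool x = -clip x, clip x at azimuth az, tool z=-NB
    x=-np.array([np.cos(az),np.sin(az),0]); x-=NB*(x@NB); x/=np.linalg.norm(x); return np.stack([x,np.cross(-NB,x),-NB],1)
E
python3 -m jog '[[[0,0,-0.02],[0,0,0]],[[0,0,-0.07],[0,0,0]],[[0,0,-0.15],[0,0,0]],[[0,0,-0.2],[0,0,0]],[[0,0,-0.24],[0,0,0]],[[0,0,-0.24],[0,0,0]]]' 0.47
python3 - <<'E'
from geo import *
go([.443,.12,.36],Rboard(np.radians(-89.6)))
E
```

```text
clock: 7.85
tool_pos: [0.5588, -0.2312, 0.2865]
ee_rot: [[-0.166, 0.982, -0.091], [0.852, 0.189, 0.488], [0.497, 0.004, -0.868]]
force: [0.4, 0.4, -1.0]
opening: 0.0399
grip_force: 0.0
row [[0.7098, -0.0942, 0.2363], [-0.0199, -0.2416, 0.1171]] dist 0.37702519599202483 deg 24.225446034925163
```

```bash

python3 -m jog '[[[0.7,-0.094,0.236],[-0.02,-0.24,0.117]],[[0.71,-0.094,0.236],[-0.02,-0.2416,0.1171]],[[0.71,-0.094,0.236],[-0.02,-0.2416,0.1171]],[[0.71,-0.094,0.236],[-0.02,-0.2416,0.1171]],[[0.71,-0.094,0.236],[-0.02,-0.2416,0.1171]],[[0.71,-0.094,0.236],[-0.02,-0.2416,0.1171]],[[0.71,-0.094,0.236],[-0.02,-0.2416,0.1171]],[[0.71,-0.094,0.236],[-0.02,-0.2416,0.1171]],[[0.71,-0.094,0.236],[-0.02,-0.2416,0.1171]]]' 0.38
python3 - <<'E'
from geo import *
import pickle
c=grab("wrist");save(c,"w4.png");pickle.dump(c,open("w4.pkl","wb"));s=sensors.observe();print(s["joint_pos"],proj(c,[.4426,.2342,.253]),proj(c,[.4434,.1281,.235]))
E
```

```text
clock: 8.98
tool_pos: [0.4414, 0.1191, 0.359]
ee_rot: [[-0.002, 1.0, -0.031], [0.99, 0.006, 0.138], [0.139, -0.031, -0.99]]
force: [0.1, 0.0, 0.3]
opening: 0.033
grip_force: 0.0
[ 0.85011435  0.0797086  -1.10165959  1.82674124 -0.07489418  1.27559951
 -0.2243737 ] [329.77839853  96.86432934] [329.54711106 243.3528122 ]
```

View pics/w4.png

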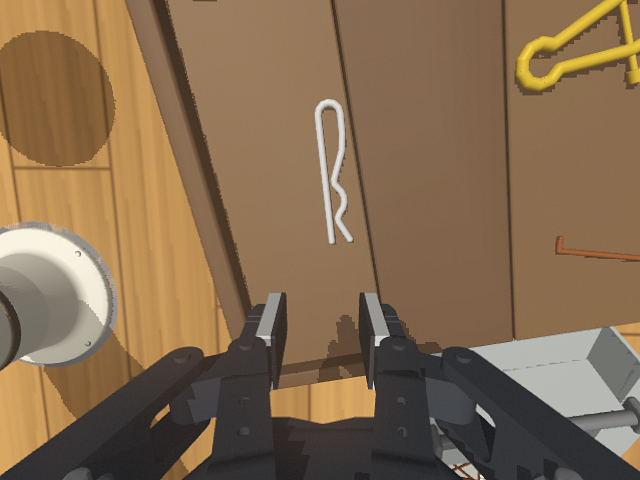

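The clip is clear: head bend at (329,100), straight leg on the left running from (319,110) to (332,242), bow on the right. I'll fit its pose.

```bash
cat > clip.py <<'E'
from geo import *
import pickle,sys
c=pickle.load(open("w4.pkl","rb")); p0=np.array([.443,.18,.2425])
if len(sys.argv)>1: p0=p0+NB*float(sys.argv[1])
hsv=cv2.cvtColor(c["color"],cv2.COLOR_RGB2HSV); m=((hsv[...,2]>165)&(hsv[...,1]<60)).astype(np.uint8)
m[:,:290]=0;m[:,370:]=0;m[:80]=0;m[255:]=0
n,l,st,ce=cv2.connectedComponentsWithStats(m);i=1+np.argmax(st[1:,4]);ys,xs=np.where(l==i)
Rb=Rboard(np.radians(-89.6)); ex,ey=-Rb[:,0],Rb[:,1]
P=np.array([plane(c,u,v,p0,NB)-p0 for u,v in zip(xs,ys)]); a=P@ex;b=P@ey
print("px",len(a),"extent along",a.max()-a.min())
# straight leg: for each bin along, centre of the lowest-b run
pts=[]
for t in np.arange(a.min()+.02,a.max()-.012,.003):
    k=b[abs(a-t)<.002]; k=np.sort(k)
    run=k[:1+np.argmax(np.append(np.diff(k)>.0012,True))]
    if run[-1]-run[0]<.0075: pts.append((t,(run[0]+run[-1])/2))
pts=np.array(pts); f=np.polyfit(pts[:,0],pts[:,1],1); r=pts[:,1]-np.polyval(f,pts[:,0]); g=abs(r)<.001; f=np.polyfit(pts[g,0],pts[g,1],1)
ex2=ex+f[0]*ey; ex2/=np.linalg.norm(ex2); ey2=np.cross(NB,ex2)
if ey2@ey<0: ey2=-ey2
base=p0+ey*f[1]; q=p0+P-base; A=q@ex2; B=q@ey2
tail=A.min(); print("n",g.sum(),"res",r[g].std(),"len",A.max()-A.min(),"width head",np.percentile(B[(A<tail+.024)],[0,100]))
O=base+ex2*(A.max()-.0965) ; O2=base+ex2*(tail+.0105)
leg=abs(B)<.0025; O=base+ex2*(A[leg].max()-.0965)
az=np.arctan2(ex2[1],ex2[0]); print("origin",O,O2,"az",np.degrees(az))
json.dump([((O+O2)/2).tolist(),az],open("clip.json","w"))
E
python3 clip.py; python3 clip.py .003
```

```text
px 1779 extent along 0.10604680640089204
n 25 res 0.0001560661489422809 len 0.10600268639031488 width head [-0.00200133  0.01825576]
origin [0.43353707 0.22329865 0.24872719] [0.43365535 0.2223181  0.24858874] az -83.12178288798265
px 1779 extent along 0.10485232962685634
n 25 res 0.0001545848746275502 len 0.10481531776890177 width head [-0.00200359  0.01801795]
origin [0.43358423 0.22383436 0.25182931] [0.43384108 0.22168613 0.25152606] az -83.18185057246988
```

```bash
python3 clip.py -.002; python3 - <<'E'
from geo import *
O,az=json.load(open("clip.json"));O=np.array(O);R=Rboard(az);ex,ey=-R[:,0],R[:,1]
t=O+ex*.005-ey*.03-NB*.0025
go(t+NB*.03,R);go(t-NB*.004,R)
E
```

```text
px 1779 extent along 0.10684312425024917
n 25 res 0.00017412345995050524 len 0.10680700388998635 width head [-0.00206246  0.01833742]
origin [0.43358909 0.22295243 0.24665837] [0.43361173 0.22276265 0.24663159] az -83.19621755298482
row [[0.1576, -0.0663, 0.197], [-0.003, -0.0016, -0.0727]] dist 0.13042699752382092 deg 6.554566972446725
row [[0.1574, -0.0659, 0.265], [-0.003, -0.0016, -0.0727]] dist 0.15761710138443058 deg 6.554566972446725
```

```bash

python3 -m jog '[[[0.08,-0.066,0.1],[-0.003,-0.0016,-0.0727]],[[0.1575,-0.066,0.18],[-0.003,-0.0016,-0.0727]],[[0.1575,-0.066,0.2],[-0.003,-0.0016,-0.0727]],[[0.1575,-0.066,0.22],[-0.003,-0.0016,-0.0727]],[[0.1575,-0.066,0.24],[-0.003,-0.0016,-0.0727]],[[0.1575,-0.066,0.255],[-0.003,-0.0016,-0.0727]],[[0.1575,-0.066,0.265],[-0.003,-0.0016,-0.0727]],[[0.1575,-0.066,0.265],[-0.003,-0.0016,-0.0727]]]' 0
cat > cl.py <<'E'
from geo import *
O,az=json.load(open("clip.json"));O=np.array(O);R=Rboard(az);M=np.stack([-R[:,0],R[:,1],NB],1)
s=sensors.observe();print("TCP in clip frame",(M.T@(np.array(s["tool_pos"])-O)*1000).round(2),"rot",Ro.from_matrix(R.T@np.array(s["ee_rot"])).as_rotvec().round(4),"F",(np.array(s["ee_rot"]).T@s["force"]).round(1),"op",s["opening"],"grip",s["grip_force"],s["clock"])
E
python3 cl.py
```

```text
clock: 10.02
tool_pos: [0.4049, 0.2151, 0.2444]
ee_rot: [[-0.117, 0.993, -0.026], [0.984, 0.119, 0.13], [0.133, -0.011, -0.991]]
force: [-18.1, -18.8, 58.3]
opening: -0.0001
grip_force: 29.9
TCP in clip frame [  4.6  -29.37  -1.88] rot [ 0.0006 -0.0063 -0.0005] F [ -8.7 -20.8 -59.8] op -0.00012195643253616668 grip 29.89705967484042 10.025
```

```bash

python3 -m jog '[[[0,0,-0.02],[0,0,0]],[[0,0,-0.06],[0,0,0]],[[0,0.04,-0.06],[0,0,0]],[[0,0.075,-0.06],[0,0,0]],[[0,0.075,-0.06],[0,0,0]],[[0,0.075,-0.06],[0,0,0]]]' 0.4 
python3 cl.py
```

```text
clock: 10.78
tool_pos: [0.4409, 0.2171, 0.2695]
ee_rot: [[-0.119, 0.993, -0.027], [0.983, 0.121, 0.136], [0.138, -0.01, -0.99]]
force: [-0.0, -0.2, 0.2]
opening: 0.0343
grip_force: 0.0
TCP in clip frame [ 3.36  6.38 23.62] rot [ 0.0003 -0.0009 -0.0029] F [-0.2 -0.1 -0.2] op 0.03433206584996003 grip 0.0 10.775
```

```bash

python3 -m jog '[[[-0.003,0.003,0.02],[0,0,0]],[[-0.003,0.003,0.036],[0,0,0]],[[-0.003,0.003,0.046],[0,0,0]],[[-0.003,0.003,0.05],[0,0,0]],[[-0.003,0.003,0.05],[0,0,0]],[[-0.003,0.003,0.05],[0,0,0]]]' 0.4 
python3 cl.py
```

```text
clock: 11.52
tool_pos: [0.4429, 0.2194, 0.245]
ee_rot: [[-0.119, 0.993, -0.025], [0.983, 0.121, 0.136], [0.138, -0.009, -0.99]]
force: [-0.9, 0.4, -0.0]
opening: 0.0338
grip_force: 0.0
TCP in clip frame [ 4.76  8.86 -0.95] rot [-0.001  -0.0007 -0.0028] F [ 0.5 -0.8  0.1] op 0.03382138796218475 grip 0.0 11.525
```

```bash

python3 -m jog '[[[0,0,0.002],[0,0,0]],[[0,0,0.002],[0,0,0]]]' 0.4 
python3 cl.py
python3 -m jog '[[[0,0,0.002],[0,0,0]],[[0,0,0.002],[0,0,0]],[[0,0,0.002],[0,0,0]],[[0,0,0.002],[0,0,0]],[[0,0,0.002],[0,0,0]]]' 0 60
python3 cl.py
```

```text
clock: 11.78
tool_pos: [0.4428, 0.2193, 0.2438]
ee_rot: [[-0.119, 0.993, -0.026], [0.983, 0.121, 0.136], [0.138, -0.009, -0.99]]
force: [0.5, -0.1, -0.2]
opening: 0.0339
grip_force: 0.0
TCP in clip frame [ 4.92  8.71 -2.12] rot [-0.0007 -0.0009 -0.0027] F [-0.2  0.5  0.2] op 0.033910358669823754 grip 0.0 11.775
clock: 12.4
tool_pos: [0.4441, 0.22, 0.2447]
ee_rot: [[-0.118, 0.993, -0.023], [0.983, 0.12, 0.136], [0.138, -0.007, -0.99]]
force: [-2.4, -4.6, 15.7]
opening: 0.018
grip_force: 61.9
TCP in clip frame [ 4.32 10.12 -1.23] rot [-0.0034 -0.0009 -0.0025] F [ -2.1  -3.  -16.1] op 0.01800759632854806 grip 61.91035507101333 12.4
```

```bash

python3 -m jog '[[[0,0,0],[0,0,0]],[[0,0,0],[0,0,0]],[[0,0,-0.005],[0,0,0]],[[0,0,-0.02],[0,0,0]],[[0,0,-0.06],[0,0,0]],[[0,0,-0.15],[0,0,0]],[[0,0,-0.2],[0,0,0]],[[0,0,-0.2],[0,0,0]],[[0,0,-0.2],[0,0,0]]]' 0 110
python3 cl.py
python3 - <<'E'
from geo import *
import pickle
c=grab("wrist");save(c,"w5.png");pickle.dump(c,open("w5.pkl","wb"))
c=grab("side");save(c,"s5.png");pickle.dump(c,open("s5.pkl","wb"))
w=cv2.imread("pics/w5.png")[240:400,230:430];s=sensors.observe()
p=np.array(s["tool_pos"]);u,v=proj(c,p).astype(int);print(u,v)
k=cv2.imread("pics/s5.png")[v-50:v+50,u-50:u+50]
a=cv2.resize(w,(500,400),interpolation=cv2.INTER_CUBIC);b=cv2.resize(k,(300,300),interpolation=cv2.INTER_CUBIC)
b=cv2.copyMakeBorder(b,0,100,0,0,cv2.BORDER_CONSTANT);cv2.imwrite("pics/z5.png",np.hstack([a,b]))
E
```

```text
clock: 13.52
tool_pos: [0.4448, 0.2055, 0.341]
ee_rot: [[-0.118, 0.993, -0.027], [0.983, 0.121, 0.135], [0.137, -0.01, -0.99]]
force: [-0.3, -0.1, -0.5]
opening: 0.0155
grip_force: 107.9
TCP in clip frame [ 5.26  8.09 96.1 ] rot [ 0.0004 -0.0014 -0.0024] F [-0.1 -0.3  0.5] op 0.015522044942146651 grip 107.89637125795707 13.525
385 186
```

View pics/z5.png

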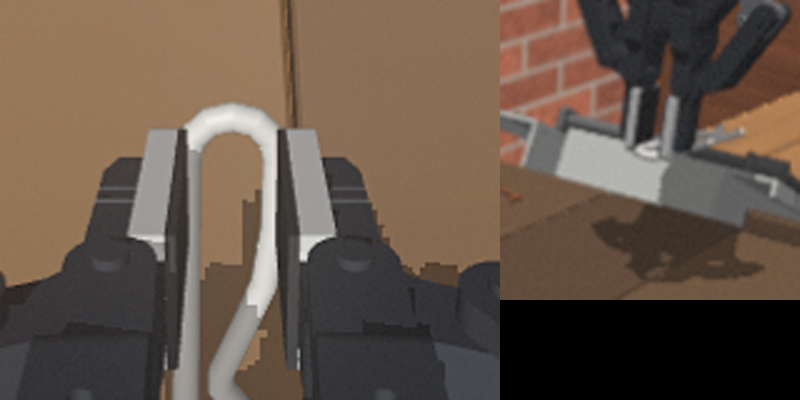

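The clip is held squarely by its head, with the leg visible between the fingers on the left. I'll measure the leg in tool coordinates.

```bash

python3 - <<'E'
from geo import *
import pickle
c=pickle.load(open("w5.pkl","rb"));s=sensors.observe();R=np.array(s["ee_rot"]);p=np.array(s["tool_pos"])
g=c["color"].astype(int)
for v in range(290,480,12):
    row=g[v,285:345]; k=(row.min(1)>105)&((row.max(1)-row.min(1))<25); 
    runs=np.split(np.where(k)[0],np.where(np.diff(np.where(k)[0])>1)[0]+1)
    out=[]
    for r in runs:
        if len(r)>=4:
            q=(R.T@(plane(c,285+(r[0]+r[-1])/2,v,p-R[:,2]*.002,R[:,2])-p)*1000); out.append((q.round(1)[:2].tolist(),len(r)))
    print(v,out)
E
```

```text
290 [([10.3, 0.3], 39)]
302 [([4.4, -12.4], 12), ([4.4, -6.2], 6), ([4.4, 7.1], 6)]
314 [([-1.5, -13.7], 13), ([-1.5, -6.5], 5), ([-1.5, 7.2], 6)]
326 [([-7.6, -14.0], 12), ([-7.6, -6.3], 4), ([-7.6, 6.8], 6)]
338 [([-13.9, -13.3], 6), ([-13.9, -6.4], 4), ([-13.9, 6.5], 8)]
350 [([-20.2, -6.7], 5), ([-20.2, 6.5], 10)]
362 [([-26.8, -7.0], 6), ([-26.8, 4.5], 11)]
374 [([-33.5, -7.3], 7), ([-33.5, 1.7], 11)]
386 [([-40.3, -7.9], 7), ([-40.3, -1.2], 11)]
398 [([-47.3, -8.7], 10), ([-47.3, -0.5], 12)]
410 [([-54.5, -8.8], 10), ([-54.5, 3.7], 11)]
422 [([-61.8, 2.3], 7)]
434 []
446 []
458 []
470 []
```

```bash
cat > ins.py <<'E'
from geo import *
import sys
# tool rotated phi about chute z; leg point (lx,ly) mm in tool frame put over pin axis; TCP at chute height h
def pose(lx,ly,h,phi=.13):
    Rp=Ro.from_rotvec(Rc[:,2]*phi).as_matrix()@Rtool
    p=PIN-Rp@np.array([lx,ly,0])/1000; p=p+Rc[:,2]*(h-70)/1000
    return p,Rp
def where(phi=.13):
    s=sensors.observe();R=np.array(s["ee_rot"]);p=np.array(s["tool_pos"]);q=Rtool_phi(phi).T@(PIN-p)*1000
    print("pin in tool (lx,ly)",q[:2].round(2),"h",round((70-(-q[2]))if 0 else 70+q[2],2),"roterr",Ro.from_matrix(Rtool_phi(phi).T@R).as_rotvec().round(4),"F",(R.T@s["force"]).round(1),"M",(R.T@s["moment"]).round(2),"op",round(s["opening"]*1000,1),s["clock"])
def Rtool_phi(phi): return Ro.from_rotvec(Rc[:,2]*phi).as_matrix()@Rtool
if __name__=="__main__":
    where()
    for a in sys.argv[1:]:
        go(*pose(*map(float,a.split(","))))
E
python3 ins.py -- 2>/dev/null; python3 ins.py " -86,-9,140" " -86,-9,88"
```

```text
pin in tool (lx,ly) [-416.36  -27.21] h 17.88 roterr [ 0.0128 -0.3853  0.1991] F [-0.3  0.5  1.1] M [-0.04 -0.14 -0.02] op 15.3 13.625
pin in tool (lx,ly) [-416.36  -27.21] h 17.88 roterr [ 0.0128 -0.3853  0.1991] F [-0.3  0.5  1.1] M [-0.04 -0.14 -0.02] op 15.3 13.625
row [[-0.698, 0.0995, 0.0213], [-0.0082, 0.2453, -0.1267]] dist 0.35267950632804873 deg 24.859660448267217
row [[-0.659, 0.0969, 0.1177], [-0.0082, 0.2453, -0.1267]] dist 0.3382102864127917 deg 24.859660448267217
```

```bash

python3 -m jog '[[[-0.1,0.02,-0.06],[0,0,0]],[[-0.25,0.04,-0.06],[-0.0082,0.2453,-0.1267]],[[-0.4,0.06,-0.04],[-0.0082,0.2453,-0.1267]],[[-0.55,0.08,0],[-0.0082,0.2453,-0.1267]],[[-0.698,0.1,0.02],[-0.0082,0.2453,-0.1267]],[[-0.698,0.1,0.02],[-0.0082,0.2453,-0.1267]],[[-0.698,0.1,0.02],[-0.0082,0.2453,-0.1267]],[[-0.698,0.1,0.02],[-0.0082,0.2453,-0.1267]],[[-0.698,0.1,0.02],[-0.0082,0.2453,-0.1267]],[[-0.698,0.1,0.02],[-0.0082,0.2453,-0.1267]]]' 0 110
python3 ins.py " -86,-9,88" " -86,-9,79"
```

```text
clock: 14.88
tool_pos: [0.536, -0.1284, 0.2839]
ee_rot: [[-0.294, 0.951, -0.094], [0.818, 0.302, 0.49], [0.495, 0.067, -0.866]]
force: [0.2, -0.3, -0.0]
opening: 0.0156
grip_force: 108.0
pin in tool (lx,ly) [-88.31 -10.62] h 141.37 roterr [-0.001  -0.001  -0.0032] F [-0.3  0.1 -0.1] M [ 0.02 -0.62 -0.04] op 15.6 14.875
row [[-0.0045, -0.0034, 0.1067], [0.0007, 0.0006, 0.002]] dist 0.053442713282405546 deg 0.2011735361316857
row [[-0.0045, -0.0034, 0.1247], [0.0007, 0.0006, 0.002]] dist 0.06243195367835834 deg 0.2011735361316857
```

```bash

python3 -m jog '[[[-0.0045,-0.0034,0.06],[0,0,0.002]],[[-0.0045,-0.0034,0.09],[0,0,0.002]],[[-0.0045,-0.0034,0.105],[0,0,0.002]],[[-0.0045,-0.0034,0.105],[0,0,0.002]]]' 0 110
python3 ins.py
python3 -m jog '[[[0,0,0.004],[0,0,0]],[[0,0,0.008],[0,0,0]],[[0,0,0.011],[0,0,0]],[[0,0,0.011],[0,0,0]]]' 0 110
python3 ins.py
```

```text
clock: 15.38
tool_pos: [0.5302, -0.1061, 0.2367]
ee_rot: [[-0.289, 0.953, -0.094], [0.819, 0.297, 0.491], [0.496, 0.065, -0.866]]
force: [-0.0, -0.1, 0.1]
opening: 0.0154
grip_force: 108.0
pin in tool (lx,ly) [-84.76  -8.71] h 89.03 roterr [-0.0017 -0.0002  0.0018] F [-0.  -0.  -0.1] M [ 0.04 -0.54 -0.02] op 15.4 15.375
clock: 15.88
tool_pos: [0.5296, -0.1037, 0.2318]
ee_rot: [[-0.289, 0.953, -0.094], [0.819, 0.296, 0.491], [0.496, 0.065, -0.866]]
force: [0.1, 0.8, -0.0]
opening: 0.0153
grip_force: 108.0
pin in tool (lx,ly) [-84.47  -8.59] h 83.51 roterr [-0.0019 -0.0001  0.0024] F [0.6 0.3 0.4] M [ 0.17 -0.58  0.01] op 15.3 15.875
```

```bash

for i in 1 2; do python3 -m jog '[[[0,0,0.002],[0,0,0]],[[0,0,0.004],[0,0,0]],[[0,0,0.004],[0,0,0]]]' 0 110 >/dev/null; python3 ins.py; done
```

```text
pin in tool (lx,ly) [-84.44  -8.65] h 81.59 roterr [-0.002  -0.0004  0.0024] F [ 0.9 -0.1  0. ] M [ 0.06 -0.59 -0.02] op 15.4 16.25
pin in tool (lx,ly) [-84.43  -8.74] h 79.74 roterr [-0.0022 -0.0005  0.0023] F [-0.1  0.5 -2.3] M [ 0.17 -0.65  0.01] op 15.5 16.625
```

```bash

python3 -m jog '[[[0,0,0.002],[0,0,0]],[[0,0,0.002],[0,0,0]],[[0,0,0.002],[0,0,0]]]' 0 110 >/dev/null; python3 ins.py
```

```text
pin in tool (lx,ly) [-84.43  -8.78] h 78.74 roterr [-0.0023 -0.0005  0.0023] F [ 0.4 -0.3 -3.4] M [ 0.09 -0.72  0.02] op 15.4 17.0
```

```bash

python3 -m jog '[[[0,0,-0.01],[0,0,0]],[[0,0,-0.02],[0,0,0]],[[0.02,0,-0.02],[0,0,0]],[[0.042,0,-0.02],[0,0,0]],[[0.042,0,-0.015],[0,0,0]],[[0.042,0,-0.015],[0,0,0]],[[0.042,0,-0.015],[0,0,0]]]' 0 110 >/dev/null; python3 ins.py " -105.5,-9,67.2"
```

```text
pin in tool (lx,ly) [-105.12   -8.5 ] h 85.98 roterr [-0.0019 -0.0002  0.0029] F [-0.2  0.2  0.6] M [ 0.06 -0.56  0.03] op 15.2 17.875
row [[0.0008, 0.0009, 0.0376], [0.0012, 0.0002, -0.0018]] dist 0.018792126198132586 deg 0.19849296970608526
```

```bash

python3 -m jog '[[[0.001,0.001,0.02],[0.001,0,-0.002]],[[0.001,0.001,0.037],[0.001,0,-0.002]],[[0.001,0.001,0.037],[0.001,0,-0.002]],[[0.001,0.001,0.037],[0.001,0,-0.002]]]' 0 110 >/dev/null; python3 ins.py " -105.5,-9,67.2"
python3 - <<'E'
from geo import *
import pickle
c=grab("wrist");save(c,"w6.png");pickle.dump(c,open("w6.pkl","wb"));print(proj(c,PIN),proj(c,PIN+Rc[:,2]*.011))
k=grab("side");save(k,"s6.png");pickle.dump(k,open("s6.pkl","wb"));u,v=proj(k,PIN).astype(int);print(u,v)
a=cv2.resize(cv2.imread("pics/w6.png")[320:480,260:380],(450,600),interpolation=cv2.INTER_CUBIC)
b=cv2.resize(cv2.imread("pics/s6.png")[v-40:v+40,u-25:u+21],(345,600),interpolation=cv2.INTER_CUBIC)
cv2.imwrite("pics/z6.png",np.hstack([a,b]))
E
```

```text
pin in tool (lx,ly) [-106.01   -9.25] h 67.49 roterr [-0.0004 -0.     -0.0009] F [0.4 0.4 0.4] M [ 0.07 -0.53  0.04] op 15.2 18.375
row [[-0.001, -0.0005, 0.0006], [0.0002, 0.0, 0.0006]] dist 0.0006372345181618344 deg 0.05486271682608408
[304.59953292 490.37596078] [303.5243551  511.94073359]
439 196
```

View pics/z6.png

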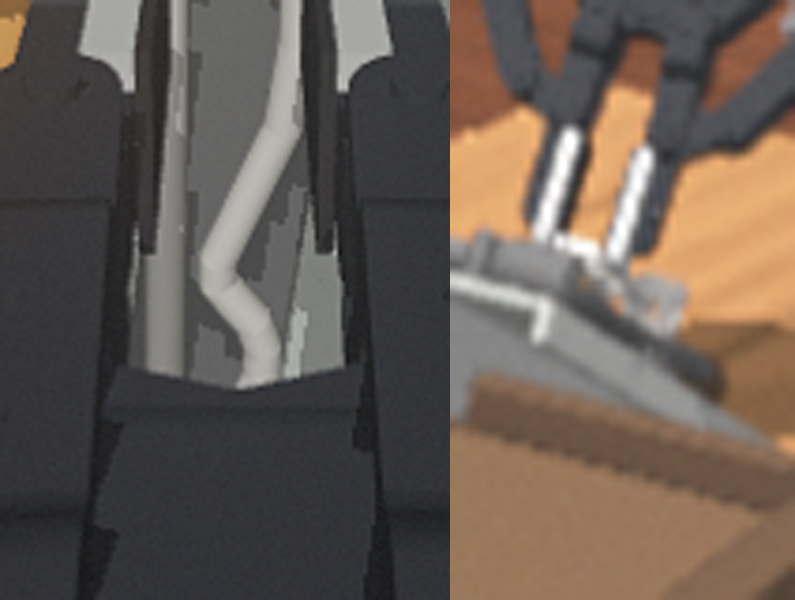

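The wrist view shows the leg's right edge at a constant zoom column of about 186 (u≈309.5), both edges at 147–186 near v=418. The side view shows the clip just short of the pin.

```bash

python3 - <<'E'
from geo import *
import pickle
c=pickle.load(open("w6.pkl","rb"));H=np.array(c["hand_eye"]);R=c["rotation"]@H[:3,:3].T;p=c["xyz"]-R@H[:3,3]
t=lambda x,y:(R.T@(plane(c,260+x/3.75-.4,320+y/3.75-.4,p-R[:,2]*.0025,R[:,2])-p)*1000).round(2)[:2]
for q in((186.5,20),(186.5,150),(186,250),(185.5,365),(147,260),(147,365)):print(q,t(*q))
# automatic right edge
g=cv2.cvtColor(c["color"],cv2.COLOR_RGB2GRAY).astype(float)
for v in range(360,420,6):
    d=np.diff(cv2.GaussianBlur(g[v:v+1,290:320],(0,0),.8).ravel()); i=np.argmin(d);j=np.argmax(d)
    print(v,290+j+.5,290+i+.5)
E
```

```text
(186.5, 20) [-6.53 -5.84]
(186.5, 150) [-24.81  -6.02]
(186, 250) [-39.72  -6.24]
(185.5, 365) [-57.84  -6.49]
(147, 260) [-41.25 -11.25]
(147, 365) [-57.84 -11.55]
360 303.5 308.5
366 302.5 307.5
372 302.5 308.5
378 301.5 308.5
384 301.5 296.5
390 294.5 308.5
396 313.5 295.5
402 317.5 308.5
408 298.5 308.5
414 298.5 308.5
```

```bash

python3 -m jog '[[[-0.006,0,0],[0,0,0]],[[-0.01,0,0],[0,0,0]],[[-0.014,0,0],[0,0,0]],[[-0.016,0,0],[0,0,0]],[[-0.016,0,0],[0,0,0]]]' 0 110 >/dev/null; python3 ins.py
```

```text
pin in tool (lx,ly) [-97.9   -9.21] h 67.55 roterr [-0.0005 -0.0001 -0.0007] F [0.3 0.7 0.5] M [ 0.06 -0.57 -0.03] op 15.6 19.1
```

No resistance, so I'll advance further.

```bash

python3 -m jog '[[[-0.006,0,0],[0,0,0]],[[-0.01,0,0],[0,0,0]],[[-0.012,0,0],[0,0,0]],[[-0.012,0,0],[0,0,0]]]' 0 110 >/dev/null; python3 ins.py
python3 -m jog '[[[-0.004,0,0],[0,0,0]],[[-0.008,0,0],[0,0,0]],[[-0.008,0,0],[0,0,0]]]' 0 110 >/dev/null; python3 ins.py
```

```text
pin in tool (lx,ly) [-91.87  -9.21] h 67.54 roterr [-0.0005 -0.0002 -0.0007] F [-0.9 -0.7  1.1] M [ 0.09 -0.58 -0.01] op 15.6 19.6
pin in tool (lx,ly) [-87.82  -9.35] h 67.58 roterr [-0.0007 -0.0002 -0.0007] F [ 0.1  0.  -0. ] M [ 0.01 -0.53 -0.  ] op 15.7 19.975
```

```bash

python3 -m jog '[[[-0.005,0,0],[0,0,0]],[[-0.01,0,0],[0,0,0]],[[-0.014,0,0],[0,0,0]],[[-0.014,0,0],[0,0,0]]]' 0 110 >/dev/null; python3 ins.py
python3 -m jog '[[[-0.005,0,0],[0,0,0]],[[-0.01,0,0],[0,0,0]],[[-0.014,0,0],[0,0,0]],[[-0.014,0,0],[0,0,0]]]' 0 110 >/dev/null; python3 ins.py
```

```text
pin in tool (lx,ly) [-83.96 -10.01] h 67.1 roterr [ 0.0001  0.0039 -0.0033] F [ 7.8  1.1 -0.1] M [-0.25  1.11 -0.07] op 15.3 20.475
pin in tool (lx,ly) [-78.32 -10.09] h 66.82 roterr [ 0.0009  0.0058 -0.0041] F [10.1  1.5 -1.6] M [-0.18  1.67  0.04] op 15.6 20.975
```

```bash

python3 -m jog '[[[-0.006,0,0],[0,0,0]],[[-0.012,0,0],[0,0,0]],[[-0.016,0,0],[0,0,0]],[[-0.016,0,0],[0,0,0]]]' 0 110 >/dev/null; python3 ins.py
python3 -m jog '[[[-0.006,0,0],[0,0,0]],[[-0.012,0,0],[0,0,0]],[[-0.016,0,0],[0,0,0]],[[-0.016,0,0],[0,0,0]]]' 0 110 >/dev/null; python3 ins.py
```

```text
pin in tool (lx,ly) [-69.79 -10.02] h 66.87 roterr [ 0.0009  0.0048 -0.004 ] F [ 7.8  1.  -0.7] M [-0.11  0.9   0.05] op 15.4 21.475
pin in tool (lx,ly) [-56.95  -8.75] h 67.6 roterr [-0.0003 -0.0007  0.0006] F [-1.  -0.5 -0.4] M [ 0.02 -0.59 -0.04] op 15.6 21.975
```

The resistance fell away right at the seat, so the bow has snapped over. I'll release and withdraw.

```bash

python3 -m jog '[[[0,0,0],[0,0,0]],[[0,0,0],[0,0,0]],[[0,0,0],[0,0,0]],[[0,0,-0.01],[0,0,0]],[[0,0,-0.04],[0,0,0]],[[0,0,-0.1],[0,0,0]],[[0,0,-0.2],[0,0,0]],[[-0.1,0,-0.26],[0,0,0]],[[-0.16,0,-0.26],[0,0,0]],[[-0.16,0,-0.26],[0,0,0]]]' 0.5 20
python3 - <<'E'
from ins import *
import pickle
where()
c=grab("wrist");save(c,"w7.png");pickle.dump(c,open("w7.pkl","wb"))
R=Rtool_phi(.128)
# bright-clip mask rectified onto plane of the clip (pin frame along hole), print coarse ascii
g=c["color"].astype(int); k=[]
ex,ey=-R[:,0],R[:,1]
for x in range(-76,44,3):
    r=''
    for y in range(-10,30,1):
        u,v=proj(c,PIN+ex*x/1000+ey*y/1000); u,v=int(round(u)),int(round(v))
        val=g[v,u].mean() if 0<=u<640 and 0<=v<480 else 0
        r+=' ' if val<140 else ('+' if val<175 else '#')
    print("%4d"%x,r)
E
```

```text
clock: 23.22
tool_pos: [0.572, -0.2499, 0.2767]
ee_rot: [[-0.287, 0.953, -0.094], [0.819, 0.295, 0.491], [0.496, 0.064, -0.866]]
force: [-0.5, 0.7, -0.9]
opening: 0.043
grip_force: 0.0
pin in tool (lx,ly) [25.18 -8.02] h 198.19 roterr [-0.0018 -0.0001  0.0039] F [ 0.3 -0.3  1.2] M [ 0.07 -0.5  -0.01] op 43.0 23.225
 -76 +++++++++                         ++++  
 -73 +++++++++                         ++++  
 -70 ++++++++          +++           ++++++  
 -67 ++++++++    ###+       +++     +++++++  
 -64 +++++++   ++++           +++   ++++++   
 -61 +++++++   +++            +++   +++++    
 -58 +++++++  ++++            +++   +++++    
 -55 +++++++  ++++            +++  ++++++    
 -52 ++++++   ++++            +++  +++++     
 -49 ++++++   ++++            ++++++++++     
 -46 ++++++   ++++            +++ +++++      
 -43 +++++    ++++           ++++ ++++++     
 -40 +++++    ++++           +++  +++++      
 -37 ++++     ++++          +++    +++       
 -34 ++++     ++++          +++   ++++       
 -31 +++      ++++        ++++    ++++       
 -28          ++++       +++      ++++       
 
[... 356 characters left out ...]
      ++++
  -1 +++++++++   ++++++++  ++            ++++
   2 +++++++++  ++++++    +++           +++++
   5   +++++++  ++++++   ++++           +++++
   8       +++  ++++     #++            +++++
  11                                    +++++
  14                                   ++++++
  17                                   ++++++
  20                 ++++             +++++++
  23         ++++      +++            +++++++
  26         ++++        +++         ++++++++
  29         ++++        ++++         +++++++
  32         ++++          +++       ++++++++
  35                                 ++++++++
  38                                  +++++++
  41                      ++           ++++++
```

The rectified view shows the leg through the pin (tip at +33 mm, bend at -71 mm) and the bow hugging the pin's far side. The seat is within about 1.5 mm and the gripper is clear.

```bash
python3 -c "
from plant import robot
print(robot.hand_in())"
```

```text
the job is handed in; nothing more can be done
None
```

The gate lever is down round the pin and the R-clip is through the pin's hole with its bow sprung over it, seated within about 1.5 mm in the last wrist picture. The job is handed in at about 23 s, but the hand-in returned no verdict.

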